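Fit the tube head on a bench mixer's keyed spindle

ROBOT

A 6-joint arm with a two-finger parallel gripper is mounted at the origin on the work surface. World frame = base frame: x ahead of the robot, y to its left, z up, the work surface at z = 0. Lengths are in m, angles in rad, forces in N, time in s.
With the tool pointing down it reaches from about 0.375 to 0.975 m from the base axis. Payload 3.8 kg.
Tool frame: the origin (TCP) lies midway between the tips of the shut fingers; the grasp point (between the pads) lies 19 mm behind it; z points along the fingers, y is the line along which they close (so a half turn about z gives the same grasp; the last joint's range is limited). The gripper opens to 85 mm and grips with 20 to 120 N. Pads are 22 mm wide; open, the fingers measure 114 mm over their backs; the gripper's body (76 mm by 85 mm) begins 54 mm behind the grasp point. The pads swing forward as they close: fully open they stand 13 mm farther back than shut.
Start: joints at [1.094, 0.264, 1.604, -0, 1.274, -0.037], TCP at [0.287, 0.611, 0.231] pointing down, gripper open.
Joint ranges: [-2.63, 2.63], [-0.94, 2.18], [0.31, 2.57], [-1.31, 4.45], [0, 2.66], [-2.55, 2.55]. Speed limits (rad/s): [2.57, 2.57, 3.14, 3.14, 3.14, 3.14].

INTERFACE

Orientations are given as a rotation vector (axis times angle).
In Python, from workcell import bot, imaging gives the robot as it stands.
- The arm moves only by the tool step_arm, never from a script. Its argument "series" is a list of rows, each an object of numbers: "grip": the closure, from -1 (fully open) to 1 (shut); "x", "y", "z": the shift along the tool's x, y, z normalised to -1 to 1, where 1 is 500 mm; "ax", "ay", "az": the turn, a rotation vector about the tool's x, y, z normalised to -1 to 1, where 1 is 30 degrees. A call has 1 to 12 rows; each row is the pose to reach, as a shift and turn from the pose commanded when the call began, along the tool's axes at that moment; what a row does not reach only later rows make up. A row lasts 1/10 s, in which the tool goes at most 50 mm and 8.59 degrees, less where a joint would pass 70% of its speed; a pose out of reach is approached as far as the arm can. A call with a number of a shift or a turn outside -1 to 1 is refused whole. A call with a gripper value outside its range is refused whole. The fingers move at their own pace and stop on an object; "force" is the grip in N (left out, the last holds). Time passes only in rows, so rows that repeat a pose let the fingers close. It gives the time, the measured TCP pose, the force, the opening and the grip force at its end, in the units of the state.
- bot.read_state(): the state, without advancing time (a new reading comes with each control period).
- imaging.read_camera(name): name is "side" or "top"; returns a dict with "img" (480x640x3 uint8, red, green, blue), "fx", "fy", "cx", "cy" (pixels), "R" (3x3) and "t" (3): a world point X has camera coordinates R X + t. Camera axes: x right, y down, z forward; pixel columns grow to the right and rows downward; lengths in m; the calibration is good to about 2 mm. A picture is of the moment at which its call begins. There is no depth.
- bot.finish_job(): hands the job in; it is judged then, once.
The state is a dict: "time": time; "q": joint angles; "joint_vel": joint speeds; "joint_torque": joint torques, N m; "tool_pos": TCP position; "tcp_rot": TCP orientation; "wrist_force": force on the tool from outside, world axes, zero at the start; "torque": the same for the moment, N m; "width": opening from 0.0 (shut) to 1.0 (fully open); "grip_force": force on a finger pad.
Only numpy, scipy, OpenCV 4.12 (cv2) and the standard library are available. Lean on these libraries where they do the work, as an engineer would, in place of code of your own. Each camera call takes 0.05 s, during which the arm holds its last target. There are 200 camera calls.

TASK

Get the bench mixer ready: turn the spindle guard anticlockwise until its lugs come free, lift it off and stand it upright in the steel tray. Then fit the tube head on the spindle and turn it until its keyway drops over the key, so that it sits fully home on the mixer and is let go. Do not knock over the jar, the beaker or the amber bottle.

Things in the scene. Friction and masses are not known exactly. Their poses are not given: they have to be found in the camera images.
- unit: Bench mixer drive: white housing 150 x 150 mm, 80 mm high, fixed to the bench. Origin: centre of its underside; its front (dark display, grey knob) faces its -x. On top, centred: a round aluminium bayonet collar (82 mm outside, 57 mm inside, 11 mm high) round the steel spindle. Slots in the collar at its +x and -x sides let the guard's lugs rise.
- unit_deck (a point): Centre of the drive's top face, on the spindle's axis, 80 mm above the bench. At the foot of the spindle stands one key, 6 mm wide, 18 mm high, out to 13 mm from the axis. It points anywhere within 30 degrees either side of the drive's front (-x); its direction is not measured and the guard hides it at first.
- spindle_top (a point): Top of the spindle, 55 mm above the drive's top face. The spindle is upright, 16 mm in diameter, its top 5 mm tapered to 10 mm. A brake holds it; it yields only to about 0.5 N m.
- cap: Spindle guard: a grey plastic cap, a tube 54 mm in diameter and 65 mm high, closed on top, hollow below, carrying a grip bar; 94 mm high in all, 0.12 kg. Origin: centre of its underside. Starts locked on the drive: its x axis (along the bar) is 30 to 60 degrees clockwise, seen from above, of the drive's x axis.
- cap_bar (a point): Middle of the guard's grip bar, 79 mm above the guard's underside. The bar is 50 mm long (guard's x), 12 mm thick (guard's y), 30 mm high (from 64 to 94 mm above the underside).
- cap_foot (a point): Centre of the guard's underside. Two lugs here, at the guard's +x and -x, 12 mm wide, 5 mm high, out to 33 mm. Turned anticlockwise the guard meets a stop a few degrees after its x axis lines up with the drive's x axis; at the stop or within 8 degrees of lined up it lifts straight off. It must rise 56 mm to clear the spindle.
- head: Aluminium tube head, 70 mm high, about 0.4 kg: a round hub 44 mm in diameter over its whole height, with a disc 100 mm in diameter from 20 to 30 mm above the underside. Origin: centre of its underside; its x axis points to the keyway. Starts standing on the bench, keyway roughly towards the robot.
- head_boss (a point): On the head's axis, 55 mm above its underside: the height to grip the hub, of which 40 mm stand above the disc.
- head_bore (a point): Centre of the head's underside, on the bore: 18 mm in diameter, right through, with one keyway 8 mm wide, out to 15 mm from the axis, over the whole height, towards the head's x. On the spindle the head first rests on top of the key, 18 mm above the drive's top face; with keyway over key (within about 5 degrees) it drops onto that face.
- tray: Open steel tray 140 x 140 mm, 20 mm high, walls 4 mm, fixed on the bench. Origin: centre of its underside.
- tray_in (a point): Centre of the tray's inner floor.
- jar: Clear glass jar with blue cap, 64 mm in diameter, 110 mm high. Origin: centre of its underside. Leave standing.
- beaker: Small glass beaker, 64 mm in diameter, 85 mm high. Origin: centre of its underside. Leave standing.
- reagent: Amber glass bottle with blue cap, 72 mm in diameter, 140 mm high. Origin: centre of its underside. Leave standing.

How it is judged:
On the way, in this order (a step that is already met when the one before it is completed fails the run):
1. the guard is lifted clear of the spindle (z of cap in the frame of unit_deck above 0.05 m), for 0.05 s.
2. the tube head is on the spindle with its keyway over the key, fully down (z of head in the frame of unit_deck below 0.005 m and horizontal distance between head and unit_deck below 0.005 m and angle between head's own z axis and vertical below 0.07 rad), for 0.2 s.
At the end, for the whole second after the job is handed in: The tube head sits on the spindle with its underside within 5 mm of the drive's deck, centred within 5 mm, upright within 4 degrees and at rest; the guard stands upright (within 6 degrees) on the tray's floor (underside within 6 mm of it), within 55 mm of the tray's centre, at rest (all of step 2 and z of head in the frame of unit_deck above -0.004 m and linear speed of each of head, cap below 0.02 m/s and horizontal distance between cap and tray_in below 0.055 m and z of cap in the frame of tray_in below 0.006 m and angle between cap's own z axis and vertical below 0.1 rad); the robot touches nothing.
It fails at once if the jar, the beaker or the amber bottle is knocked over (angle between any of jar, beaker, reagent's own z axis and vertical above 0.5 rad).
It also fails if it takes over 72 s, if anything falls off the work surface, if the arm or the gripper's body presses on something with over 40 N, if the wrist force passes 120 N, or if a joint passes its speed limit or range.

## Working session

There is one attempt and no reset: what is moved stays moved. The work goes in short steps, Python scripts to look and compute and a tool call to move; the robot and the scene stay as the last step left them, time stands still between calls to the robot, and variables do not carry over. Pictures are saved under pics/ and viewed, at most 10 in all, crops included, and the job is handed in when it is done.

Besides the shell and the picture viewer there is one more tool, called after ">>>" by a JSON object that holds its "op" and its "data". step_arm: Moves the arm, as the interface text tells. Scaled input: -1 to 1 covers 500 mm each way for a shift and 30 degrees each way for a turn. Its arguments: {"type":"object","properties":{"series":{"type":"array","items":{"type":"object","properties":{"grip":{"type":"number"},"x":{"type":"number","minimum":-1,"maximum":1},"y":{"type":"number","minimum":-1,"maximum":1},"z":{"type":"number","minimum":-1,"maximum":1},"ax":{"type":"number","minimum":-1,"maximum":1},"ay":{"type":"number","minimum":-1,"maximum":1},"az":{"type":"number","minimum":-1,"maximum":1}}}},"force":{"type":"number"}},"required":["series"]}

```bash
mkdir -p pics; python3 - <<'E'
from workcell import bot, imaging
import cv2, json
for n in("top","side"):
    c=imaging.read_camera(n); cv2.imwrite(f"pics/{n}0.png",c["img"][:,:,::-1])
    print(n,c["fx"],c["fy"],c["cx"],c["cy"],c["R"],c["t"])
print(bot.read_state())
E
```

```text
top 601.6005180863475 601.6005180863475 327.0094817914122 244.7041199509406 [[ 0.0105368  -0.99973649  0.02039433]
 [-0.98962758 -0.01334813 -0.14303521]
 [ 0.14326974 -0.01867566 -0.98950745]] [-0.01572574  0.62308681  1.17860037]
side 443.4553947609087 443.4553947609087 324.6969621408414 242.62975723533884 [[ 0.98678918 -0.16165772  0.01067252]
 [-0.10291797 -0.67638032 -0.72932678]
 [ 0.12511999  0.71859338 -0.68408226]] [-0.60237182  0.131179    0.8265802 ]
{'time': 0.1, 'q': array([ 1.09411117e+00,  2.64723646e-01,  1.60524431e+00, -8.63672068e-06,
        1.27374477e+00, -3.69207065e-02]), 'joint_vel': array([-0.00066464,  0.00060242, -0.00205927,  0.00047384,  0.00025868,
       -0.00125539]), 'joint_torque': array([ 1.50470627e-03, -5.16709971e+01, -3.68592381e+01, -3.94247979e-05,
        6.35622549e-03,  6.65502716e-05]), 'tool_pos': array([0.28707041, 0.61016334, 0.23005196]), 'tcp_rot': array([-0.68510754, -3.06543452,  0.00322374]), 'wrist_force': array([-0.83192311,  0.04152836,  0.35908694]), 'torque': array([-0.03185128,  0.02352676,  0.04600859]), 'grip_force': 0.0, 'width': 0.9962247126548126}
```

View pics/top0.png

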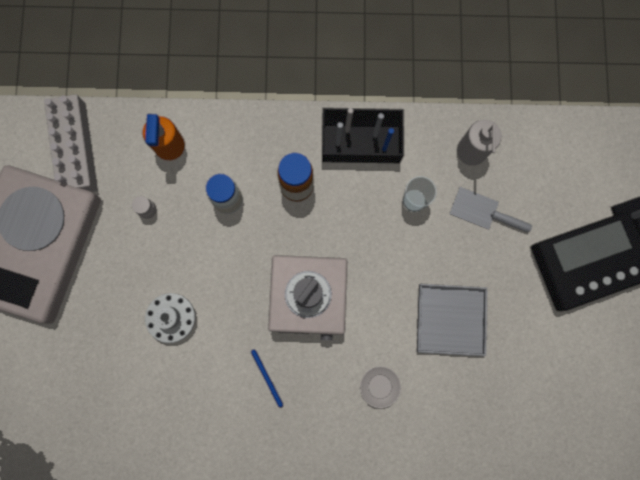

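View pics/side0.png

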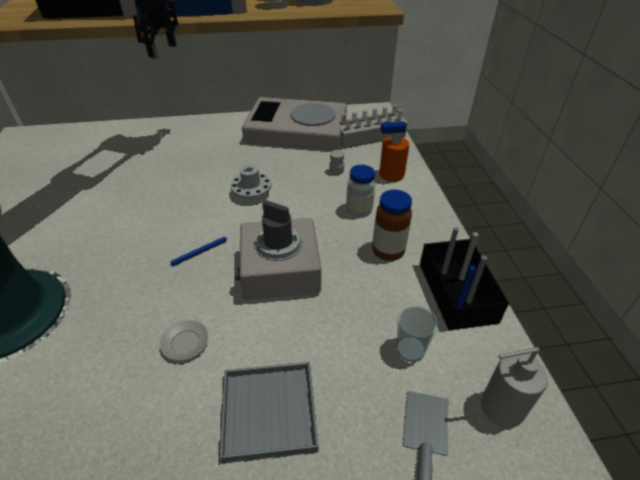

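The top view shows the drive at about (309,295) with its knob at (327,337), the head at (171,319) and the tray at (451,320). The jar is at (222,190), the amber bottle at (296,175) and the beaker at (415,200). The side view confirms that layout.

```bash
cat > h.py <<'E'
import numpy as np, cv2
from workcell import bot, imaging
def cast(c,px,z):
    "pixels -> world points on plane height z"
    p=np.atleast_2d(np.asarray(px,float))
    d=np.c_[(p[:,0]-c["cx"])/c["fx"],(p[:,1]-c["cy"])/c["fy"],np.ones(len(p))]@c["R"]
    o=-c["R"].T@c["t"]
    return o+d*((z-o[2])/d[:,2])[:,None]
def proj(c,X):
    q=np.atleast_2d(X)@c["R"].T+c["t"]
    return np.c_[q[:,0]/q[:,2]*c["fx"]+c["cx"],q[:,1]/q[:,2]*c["fy"]+c["cy"]]
def big(cnts): return max(cnts,key=cv2.contourArea)
E
python3 - <<'E'
from h import *
c=imaging.read_camera("top"); im=c["img"]
a=cv2.resize(im[245:345,259:359],None,fx=4,fy=4,interpolation=cv2.INTER_CUBIC)
b=cv2.resize(im[270:370,121:221],None,fx=4,fy=4,interpolation=cv2.INTER_CUBIC)
cv2.imwrite("pics/crop1.png",np.hstack([a,b])[:,:,::-1])
print("tray corners px guess ->",cast(c,[(419,286),(486,288),(484,356),(417,354)],.02).round(3))
print("unit top ->",cast(c,[(273,257),(347,257),(345,333),(271,331)],.08).round(4))
print("jar,reagent,beaker",cast(c,[(221,188)],.11),cast(c,[(295,168)],.14),cast(c,[(415,200)],.085))
E
```

```text
tray corners px guess -> [[ 0.543 -0.199  0.02 ]
 [ 0.541 -0.338  0.02 ]
 [ 0.403 -0.33   0.02 ]
 [ 0.405 -0.194  0.02 ]]
unit top -> [[ 0.5923  0.0983  0.08  ]
 [ 0.5942 -0.0472  0.08  ]
 [ 0.446  -0.0442  0.08  ]
 [ 0.4483  0.0988  0.08  ]]
jar,reagent,beaker [[0.72240586 0.20026503 0.11      ]] [[0.75645165 0.05616463 0.14      ]] [[ 0.70986149 -0.18201386  0.085     ]]
```

View pics/crop1.png

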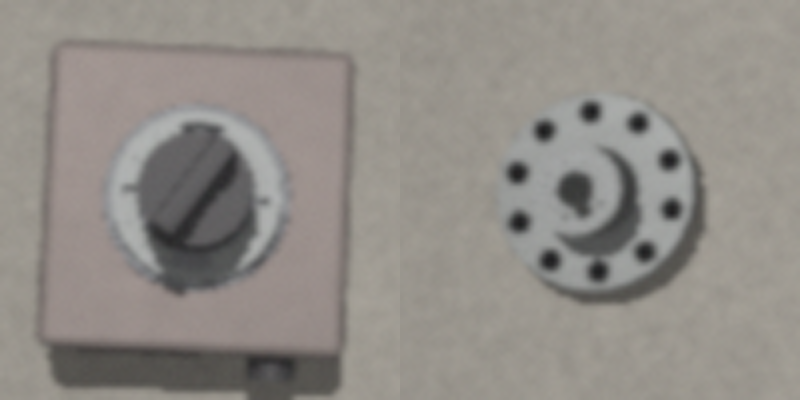

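The crop shows the guard's bar running from lower-left to upper-right, about (165,228) to (233,150) in the crop. The housing is nearly square to the image. The head's keyway points down and slightly right, from (575,187) to (583,210). Next I measure these with masks.

```bash
python3 - <<'E'
from h import *
c=imaging.read_camera("top"); im=c["img"].astype(int)
# housing top: pinkish
m=((im[:,:,0]-im[:,:,1])>8).astype(np.uint8); m[:, :230]=0; m[:,380:]=0; m[:240]=0;m[:240]=0; m[345:]=0
m=cv2.morphologyEx(m,cv2.MORPH_OPEN,np.ones((3,3)))
k=big(cv2.findContours(m,0,2)[0]); r=cv2.boxPoints(cv2.minAreaRect(k)); P=cast(c,r,.08)
print("unit rect",P.round(4).tolist(),"centre",P.mean(0),[np.linalg.norm(P[i]-P[i-1]).round(4) for i in range(4)], [np.degrees(np.arctan2(*(P[i]-P[i-1])[1::-1])).round(1) for i in range(4)])
# head disc outer: bright low-sat
g=cv2.cvtColor(c["img"],cv2.COLOR_RGB2GRAY)
print("grays bench",g[300,230],"disc",g[305,160],"collar",g[295,290])
for z,(x0,x1,y0,y1),nm in((.03,(140,202,285,352),"disc"),(.091,(280,335,265,325),"collar")):
    s=np.zeros_like(g); s[y0:y1,x0:x1]=(g[y0:y1,x0:x1]>165); s=cv2.morphologyEx(s,cv2.MORPH_CLOSE,np.ones((3,3)))
    k=big(cv2.findContours(s,0,2)[0]); h=cv2.convexHull(k); (e,ax,an)=cv2.fitEllipse(h)
    print(nm,e,ax,cast(c,e,z)[0].round(4),"diam",np.mean(ax)/c["fx"]*(1.1786-z-.05))
# head from raw crop points
f=lambda x,y,ox,oy:(ox+x/4-.4,oy+y/4-.4)
print("bore top",cast(c,f(575,187,21,270),.07).round(4), "keyway",cast(c,f(585,212,21,270),.07).round(4))
B=cast(c,[f(217,138,259,245),f(240,152,259,245),f(180,235,259,245),f(155,215,259,245)],.174)
print("bar",B.round(4).tolist(),B.mean(0))
# bar: dark shadow side edge, use Canny/Hough in crop
q=cv2.resize(g[275:312,285:330],None,fx=8,fy=8,interpolation=cv2.INTER_CUBIC)
L=cv2.HoughLinesP(cv2.Canny(q,40,100),1,np.pi/180,50,minLineLength=90,maxLineGap=10)
for l in (L[:,0] if L is not None else []):
    w=cast(c,[(285+l[0]/8,275+l[1]/8),(285+l[2]/8,275+l[3]/8)],.174); d=w[1]-w[0]; print("line",w.round(3)[:,:2].tolist(),np.degrees(np.arctan(d[1]/d[0])).round(1))
E
```

```text
unit rect [[0.4517, 0.1032, 0.08], [0.5956, 0.0993, 0.08], [0.5901, -0.0463, 0.08], [0.446, -0.0399, 0.08]] centre [0.52083713 0.02908471 0.08      ] [np.float64(0.1432), np.float64(0.144), np.float64(0.1458), np.float64(0.1442)] [np.float64(87.7), np.float64(-1.5), np.float64(-92.2), np.float64(177.4)]
grays bench 152 disc 159 collar 173
disc (184.89337158203125, 303.60491943359375) (7.092482089996338, 8.886137008666992) [0.5013 0.2774 0.03  ] diam 0.014589507832897178
collar (307.4830627441406, 292.80908203125) (40.29344177246094, 41.14863586425781) [0.5221 0.0294 0.091 ] diam 0.07023290141493073
bore top [[0.4744 0.3075 0.07  ]] keyway [[0.4624 0.3021 0.07  ]]
bar [[0.5416, 0.019, 0.174], [0.5354, 0.0086, 0.174], [0.4979, 0.035, 0.174], [0.5067, 0.0463, 0.174]] [0.52040372 0.02724103 0.174     ]
```

```bash
cat >> h.py <<'E'
from scipy.spatial.transform import Rotation as Ro
def mv(pos,yaw,start=None):
    "row numbers for TCP pos, tool pointing down with its y axis at world yaw (deg)"
    s=bot.read_state(); R0=Ro.from_rotvec(s["tcp_rot"]); p0=s["tool_pos"]
    a=np.radians(yaw); y=np.array([np.cos(a),np.sin(a),0]); z=np.array([0,0,-1.]); 
    Rt=Ro.from_matrix(np.c_[np.cross(y,z),y,z])
    print("xyz",(R0.inv().apply(np.array(pos)-p0)/.5).round(4),"turn",(np.degrees((R0.inv()*Rt).as_rotvec())/30).round(3))
def st():
    s=bot.read_state(); y=Ro.from_rotvec(s["tcp_rot"]).as_matrix()[:,1]
    print("t",s["time"],"p",s["tool_pos"].round(4),"yaw",np.degrees(np.arctan2(y[1],y[0])).round(2),"F",s["wrist_force"].round(1),"M",s["torque"].round(2),"w",round(s["width"],3),"gf",s["grip_force"].round(1),"q6",s["q"][5].round(2))
E
python3 -c "
from h import *
mv((.521,.028,.23),54)"
```

```text
xyz [-0.919  -0.8548  0.002 ] turn [-0.003  0.     0.36 ]
```

>>> {"op": "step_arm", "data": {"series": [{"x": -0.919,"y": -0.855,"z": 0,"az": 0.36,"grip": -0.2},{"x": -0.919,"y": -0.855,"z": 0,"az": 0.36,"grip": -0.2},{"x": -0.919,"y": -0.855,"z": 0,"az": 0.36,"grip": -0.2},{"x": -0.919,"y": -0.855,"z": 0,"az": 0.36,"grip": -0.2},{"x": -0.919,"y": -0.855,"z": 0,"az": 0.36,"grip": -0.2},{"x": -0.919,"y": -0.855,"z": 0,"az": 0.36,"grip": -0.2},{"x": -0.919,"y": -0.855,"z": 0,"az": 0.36,"grip": -0.2},{"x": -0.919,"y": -0.855,"z": 0,"az": 0.36,"grip": -0.2},{"x": -0.919,"y": -0.855,"z": 0,"az": 0.36,"grip": -0.2},{"x": -0.919,"y": -0.855,"z": 0,"az": 0.36,"grip": -0.2},{"x": -0.919,"y": -0.855,"z": 0,"az": 0.36,"grip": -0.2},{"x": -0.919,"y": -0.855,"z": 0,"az": 0.36,"grip": -0.2}]}}

```text
validation failed for argument at $.se...
```

```bash
python3 -c "
from h import *
st(); mv((.521,.028,.23),54)"
```

```text
Traceback (most recent call last):
  File "h.py", line 22, in st
    print("t",s["time"],"p",s["tool_pos"].round(4),"yaw",np.degrees(np.arctan2(y[1],y[0])).round(2),"F",s["wrist_force"].round(1),"M",s["torque"].round(2),"w",round(s["width"],3),"gf",s["grip_force"].round(1),"q6",s["q"][5].round(2))
                                                                                                                                                                                        ^^^^^^^^^^^^^^^^^^^^^
AttributeError: 'float' object has no attribute 'round'
```

```bash
sed -i 's/s\["grip_force"\].round(1)/round(float(s["grip_force"]),1)/' h.py; python3 -c "
from h import *
st()"
```

```text
t 0.2 p [0.2872 0.6104 0.2304] yaw 64.8 F [ 0.4 -0.1  0.2] M [0.02 0.03 0.04] w 1.002 gf 0.0 q6 -0.04
```

>>> {"op": "step_arm", "data": {"series": [{"x": -0.919,"y": -0.855,"z": 0.0,"ax": 0.0,"ay": 0.0,"az": 0.36,"grip": -0.2}]}}

```text
time: 0.3
tool_pos: [0.3044, 0.5676, 0.2303]
tcp_rot: [-0.911, -3.005, -0.002]
wrist_force: [0.9, 0.2, 0.1]
width: 0.856
grip_force: 0.0
```

```bash
python3 -c "
from h import *
st(); mv((.5205,.032,.23),54)"
```

```text
t 0.3 p [0.3044 0.5676 0.2303] yaw 56.28 F [0.9 0.2 0.1] M [-0.07 -0.04 -0.  ] w 0.856 gf 0.0 q6 0.06
xyz [-0.9541 -0.651  -0.002 ] turn [ 0.002 -0.004  0.076]
```

>>> {"op": "step_arm", "data": {"series": [{"x": -0.954,"y": -0.651,"z": 0.0,"ax": 0.0,"ay": 0.0,"az": 0.076,"grip": -0.2},{"x": -0.954,"y": -0.651,"z": 0.0,"ax": 0.0,"ay": 0.0,"az": 0.076,"grip": -0.2},{"x": -0.954,"y": -0.651,"z": 0.0,"ax": 0.0,"ay": 0.0,"az": 0.076,"grip": -0.2},{"x": -0.954,"y": -0.651,"z": 0.0,"ax": 0.0,"ay": 0.0,"az": 0.076,"grip": -0.2},{"x": -0.954,"y": -0.651,"z": 0.0,"ax": 0.0,"ay": 0.0,"az": 0.076,"grip": -0.2},{"x": -0.954,"y": -0.651,"z": 0.0,"ax": 0.0,"ay": 0.0,"az": 0.076,"grip": -0.2},{"x": -0.954,"y": -0.651,"z": 0.0,"ax": 0.0,"ay": 0.0,"az": 0.076,"grip": -0.2},{"x": -0.954,"y": -0.651,"z": 0.0,"ax": 0.0,"ay": 0.0,"az": 0.076,"grip": -0.2},{"x": -0.954,"y": -0.651,"z": 0.0,"ax": 0.0,"ay": 0.0,"az": 0.076,"grip": -0.2},{"x": -0.954,"y": -0.651,"z": 0.0,"ax": 0.0,"ay": 0.0,"az": 0.076,"grip": -0.2},{"x": -0.954,"y": -0.651,"z": 0.0,"ax": 0.0,"ay": 0.0,"az": 0.076,"grip": -0.2},{"x": -0.954,"y": -0.651,"z": 0.0,"ax": 0.0,"ay": 0.0,"az": 0.076,"grip": -0.2}]}}

```text
time: 1.5
tool_pos: [0.5222, 0.0251, 0.2314]
tcp_rot: [0.976, 2.985, -0.001]
wrist_force: [-0.3, 0.6, -0.4]
width: 0.599
grip_force: 0.0
```

```bash
python3 - <<'E'
from h import *
st(); mv((.521,.028,.150),54)
c=imaging.read_camera("side")
u,v=proj(c,[.521,.028,.17])[0].astype(int)
cv2.imwrite("pics/side1.png",cv2.resize(c["img"][v-100:v+80,u-100:u+100],None,fx=3,fy=3,interpolation=2)[:,:,::-1])
E
```

```text
t 1.5 p [0.5222 0.0251 0.2314] yaw 53.78 F [-0.3  0.6 -0.4] M [ 0.01 -0.02  0.06] w 0.599 gf 0.0 q6 -0.94
xyz [0.0055 0.0033 0.1627] turn [-0.001  0.002 -0.007]
```

View pics/side1.png

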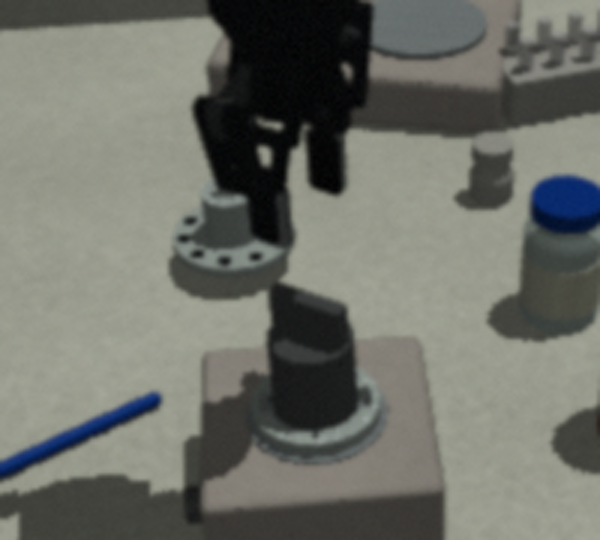

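The fingers straddle the bar: their tips are near (268,235) and (325,190), and the bar is near (310,310). I go down and close.

>>> {"op": "step_arm", "data": {"force": 50, "series": [{"x": 0.0055,"y": 0.003,"z": 0.08,"ax": 0.0,"ay": 0.0,"az": 0.0,"grip": -0.2},{"x": 0.0055,"y": 0.003,"z": 0.16,"ax": 0.0,"ay": 0.0,"az": 0.0,"grip": -0.2},{"x": 0.0055,"y": 0.003,"z": 0.16,"ax": 0.0,"ay": 0.0,"az": 0.0,"grip": 0.4},{"x": 0.0055,"y": 0.003,"z": 0.16,"ax": 0.0,"ay": 0.0,"az": 0.0,"grip": 1.0},{"x": 0.0055,"y": 0.003,"z": 0.16,"ax": 0.0,"ay": 0.0,"az": 0.0,"grip": 1.0},{"x": 0.0055,"y": 0.003,"z": 0.16,"ax": 0.0,"ay": 0.0,"az": 0.0,"grip": 1.0},{"x": 0.0055,"y": 0.003,"z": 0.16,"ax": 0.0,"ay": 0.0,"az": 0.0,"grip": 1.0}]}}

```text
time: 2.25
tool_pos: [0.521, 0.0314, 0.153]
tcp_rot: [0.971, 2.985, 0.001]
wrist_force: [-0.7, -0.2, -0.9]
width: 0.127
grip_force: 51.7
```

```bash
python3 -c "
from h import *
st()"
```

```text
t 2.25 p [0.521  0.0314 0.153 ] yaw 53.95 F [-0.7 -0.2 -0.9] M [-0.24  0.14 -0.03] w 0.127 gf 51.7 q6 -0.93
```

>>> {"op": "step_arm", "data": {"series": [{"x": 0.0,"y": 0.0,"z": 0.0,"ax": 0.0,"ay": 0.0,"az": -0.2,"grip": 1.0},{"x": 0.0,"y": 0.0,"z": 0.0,"ax": 0.0,"ay": 0.0,"az": -0.4,"grip": 1.0},{"x": 0.0,"y": 0.0,"z": 0.0,"ax": 0.0,"ay": 0.0,"az": -0.6,"grip": 1.0},{"x": 0.0,"y": 0.0,"z": 0.0,"ax": 0.0,"ay": 0.0,"az": -0.8,"grip": 1.0},{"x": 0.0,"y": 0.0,"z": 0.0,"ax": 0.0,"ay": 0.0,"az": -1.0,"grip": 1.0},{"x": 0.0,"y": 0.0,"z": 0.0,"ax": 0.0,"ay": 0.0,"az": -1.0,"grip": 1.0}]}}

```text
time: 2.85
tool_pos: [0.5211, 0.0302, 0.1529]
tcp_rot: [0.163, 3.135, -0.003]
wrist_force: [-1.5, -6.0, 2.7]
width: 0.127
grip_force: 52.4
```

```bash
python3 -c "
from h import *
st()"
```

```text
t 2.85 p [0.5211 0.0302 0.1529] yaw 84.03 F [-1.5 -6.   2.7] M [-1.1   0.29 -0.04] w 0.127 gf 52.4 q6 -1.45
```

>>> {"op": "step_arm", "data": {"series": [{"x": 0.0,"y": -0.002,"z": 0.0,"ax": 0.0,"ay": 0.0,"az": -0.07,"grip": 1.0},{"x": 0.0,"y": -0.003,"z": 0.0,"ax": 0.0,"ay": 0.0,"az": -0.14,"grip": 1.0},{"x": 0.0,"y": -0.003,"z": 0.0,"ax": 0.0,"ay": 0.0,"az": -0.2,"grip": 1.0},{"x": 0.0,"y": -0.003,"z": 0.0,"ax": 0.0,"ay": 0.0,"az": -0.2,"grip": 1.0}]}}

```text
time: 3.25
tool_pos: [0.5209, 0.0293, 0.1528]
tcp_rot: [0.004, 3.139, -0.002]
wrist_force: [-1.3, -4.4, 4.2]
width: 0.127
grip_force: 52.4
```

```bash
python3 -c "
from h import *
st()"
```

```text
t 3.25 p [0.5209 0.0293 0.1528] yaw 89.86 F [-1.3 -4.4  4.2] M [-0.97  0.22 -0.11] w 0.127 gf 52.4 q6 -1.56
```

>>> {"op": "step_arm", "data": {"series": [{"x": 0.0,"y": -0.002,"z": -0.004,"ax": 0.0,"ay": 0.0,"az": 0.0,"grip": 1.0},{"x": 0.0,"y": -0.002,"z": -0.01,"ax": 0.0,"ay": 0.0,"az": 0.0,"grip": 1.0},{"x": 0.0,"y": -0.002,"z": -0.016,"ax": 0.0,"ay": 0.0,"az": 0.0,"grip": 1.0}]}}

```text
time: 3.55
tool_pos: [0.5197, 0.0294, 0.1592]
tcp_rot: [-0.003, -3.141, -0.001]
wrist_force: [-0.1, 0.4, -1.3]
width: 0.128
grip_force: 51.5
```

```bash
python3 -c "
from h import *
st()"
```

```text
t 3.55 p [0.5197 0.0294 0.1592] yaw 89.89 F [-0.1  0.4 -1.3] M [0.01 0.03 0.04] w 0.128 gf 51.5 q6 -1.56
```

The guard is free: the force is just its weight. I lift it clear.

>>> {"op": "step_arm", "data": {"series": [{"x": 0.0,"y": 0.0,"z": -0.04,"ax": 0.0,"ay": 0.0,"az": 0.0,"grip": 1.0},{"x": 0.0,"y": 0.0,"z": -0.09,"ax": 0.0,"ay": 0.0,"az": 0.0,"grip": 1.0},{"x": 0.0,"y": 0.0,"z": -0.15,"ax": 0.0,"ay": 0.0,"az": 0.0,"grip": 1.0},{"x": 0.0,"y": 0.0,"z": -0.15,"ax": 0.0,"ay": 0.0,"az": 0.0,"grip": 1.0}]}}

```text
time: 3.95
tool_pos: [0.523, 0.0294, 0.2394]
tcp_rot: [0.002, 3.133, 0.001]
wrist_force: [1.3, 0.8, -1.0]
width: 0.125
grip_force: 51.5
```

```bash
python3 - <<'E'
from h import *
st()
c=imaging.read_camera("top")
T=cast(c,[(419,286),(486,288),(484,356),(417,354)],.02).mean(0); print(T)
mv((T[0],T[1],.234),90)
E
```

```text
t 3.95 p [0.523  0.0294 0.2394] yaw 89.92 F [ 1.3  0.8 -1. ] M [ 0.05 -0.02 -0.02] w 0.125 gf 51.5 q6 -1.56
[ 0.47304999 -0.26532637  0.02      ]
xyz [ 0.0966 -0.5894  0.005 ] turn [ 0.001  0.011 -0.003]
```

>>> {"op": "step_arm", "data": {"series": [{"x": 0.016,"y": -0.1,"z": 0.0,"ax": 0.0,"ay": 0.0,"az": 0.0,"grip": 1.0},{"x": 0.032,"y": -0.2,"z": 0.0,"ax": 0.0,"ay": 0.0,"az": 0.0,"grip": 1.0},{"x": 0.048,"y": -0.29,"z": 0.0,"ax": 0.0,"ay": 0.0,"az": 0.0,"grip": 1.0},{"x": 0.064,"y": -0.38,"z": 0.0,"ax": 0.0,"ay": 0.0,"az": 0.0,"grip": 1.0},{"x": 0.08,"y": -0.47,"z": 0.06,"ax": 0.0,"ay": 0.0,"az": 0.0,"grip": 1.0},{"x": 0.097,"y": -0.55,"z": 0.13,"ax": 0.0,"ay": 0.0,"az": 0.0,"grip": 1.0},{"x": 0.097,"y": -0.589,"z": 0.2,"ax": 0.0,"ay": 0.0,"az": 0.0,"grip": 1.0},{"x": 0.097,"y": -0.589,"z": 0.26,"ax": 0.0,"ay": 0.0,"az": 0.0,"grip": 1.0},{"x": 0.097,"y": -0.589,"z": 0.29,"ax": 0.0,"ay": 0.0,"az": 0.0,"grip": 1.0},{"x": 0.097,"y": -0.589,"z": 0.29,"ax": 0.0,"ay": 0.0,"az": 0.0,"grip": 1.0}]}}

```text
time: 5.0
tool_pos: [0.4682, -0.2635, 0.0854]
tcp_rot: [-0.002, -3.135, -0.007]
wrist_force: [-0.4, 0.2, -1.1]
width: 0.125
grip_force: 51.5
```

```bash
python3 - <<'E'
from h import *
st()
E
```

```text
t 5.0 p [ 0.4682 -0.2635  0.0854] yaw 89.91 F [-0.4  0.2 -1.1] M [0.04 0.05 0.04] w 0.125 gf 51.5 q6 -2.13
```

>>> {"op": "step_arm", "data": {"series": [{"x": 0.0,"y": 0.0,"z": 0.006,"ax": 0.0,"ay": 0.0,"az": 0.0,"grip": 1.0},{"x": 0.0,"y": 0.0,"z": 0.012,"ax": 0.0,"ay": 0.0,"az": 0.0,"grip": 1.0},{"x": 0.0,"y": 0.0,"z": 0.016,"ax": 0.0,"ay": 0.0,"az": 0.0,"grip": 1.0},{"x": 0.0,"y": 0.0,"z": 0.018,"ax": 0.0,"ay": 0.0,"az": 0.0,"grip": 1.0}]}}

```text
time: 5.4
tool_pos: [0.4718, -0.2656, 0.0813]
tcp_rot: [0.001, 3.14, -0.002]
wrist_force: [0.2, -0.5, -2.0]
width: 0.13
grip_force: 51.5
```

```bash
python3 - <<'E'
from h import *
st()
E
```

```text
t 5.4 p [ 0.4718 -0.2656  0.0813] yaw 89.97 F [ 0.2 -0.5 -2. ] M [-0.01 -0.01  0.01] w 0.13 gf 51.5 q6 -2.13
```

>>> {"op": "step_arm", "data": {"series": [{"x": 0.0,"y": 0.0,"z": 0.003,"ax": 0.0,"ay": 0.0,"az": 0.0,"grip": 1.0},{"x": 0.0,"y": 0.0,"z": 0.006,"ax": 0.0,"ay": 0.0,"az": 0.0,"grip": 1.0},{"x": 0.0,"y": 0.0,"z": 0.008,"ax": 0.0,"ay": 0.0,"az": 0.0,"grip": 1.0}]}}

```text
time: 5.7
tool_pos: [0.4712, -0.2658, 0.0767]
tcp_rot: [0.002, 3.141, -0.001]
wrist_force: [-2.6, 0.9, 7.4]
width: 0.128
grip_force: 52.5
```

```bash
python3 - <<'E'
from h import *
st()
E
```

```text
t 5.7 p [ 0.4712 -0.2658  0.0767] yaw 89.94 F [-2.6  0.9  7.4] M [0.18 0.38 0.03] w 0.128 gf 52.5 q6 -2.13
```

The guard rests on the tray floor. I release it and rise.

>>> {"op": "step_arm", "data": {"series": [{"x": 0.0,"y": 0.0,"z": 0.0,"ax": 0.0,"ay": 0.0,"az": 0.0,"grip": 0.5},{"x": 0.0,"y": 0.0,"z": 0.0,"ax": 0.0,"ay": 0.0,"az": 0.0,"grip": -0.1},{"x": 0.0,"y": 0.0,"z": 0.0,"ax": 0.0,"ay": 0.0,"az": 0.0,"grip": -0.1},{"x": 0.0,"y": 0.0,"z": -0.06,"ax": 0.0,"ay": 0.0,"az": 0.0,"grip": -0.1},{"x": 0.0,"y": 0.0,"z": -0.16,"ax": 0.0,"ay": 0.0,"az": 0.0,"grip": -0.4},{"x": 0.0,"y": 0.0,"z": -0.26,"ax": 0.0,"ay": 0.0,"az": 0.0,"grip": -1.0},{"x": 0.0,"y": 0.0,"z": -0.34,"ax": 0.0,"ay": 0.0,"az": 0.0,"grip": -1.0},{"x": 0.0,"y": 0.0,"z": -0.34,"ax": 0.0,"ay": 0.0,"az": 0.0,"grip": -1.0}]}}

```text
time: 6.5
tool_pos: [0.4748, -0.2679, 0.2545]
tcp_rot: [0.002, 3.13, -0.012]
wrist_force: [1.0, -0.2, 1.7]
width: 0.998
grip_force: 0.0
```

```bash
python3 - <<'E'
from h import *
st()
c=imaging.read_camera("top")
f=lambda a,k:cv2.resize(a,None,fx=k,fy=k,interpolation=cv2.INTER_CUBIC)
im=c["img"]
a=f(im[270:320,284:334],8); b=f(im[294:344,146:196],8)
cv2.imwrite("pics/c2.png",np.hstack([a,b])[:,:,::-1]); np.save("top2.npy",im)
print(-c["R"].T@c["t"], proj(c,[[.521,.029,.135],[.521,.029,.098],[.508,.029,.098],[.521,.029,.08]]))
s=imaging.read_camera("side")
u,v=proj(s,[.473,-.265,.05])[0].astype(int)
u2,v2=proj(s,[.521,.028,.1])[0].astype(int)
cv2.imwrite("pics/s2.png",np.hstack([f(s["img"][v-50:v+50,u-50:u+50],4),f(s["img"][v2-30:v2+20,u2-25:u2+25],8)])[:,:,::-1])
E
```

```text
t 6.5 p [ 0.4748 -0.2679  0.2545] yaw 89.92 F [ 1.  -0.2  1.7] M [-0.01 -0.06 -0.  ] w 0.998 gf 0.0 q6 -2.13
[0.44793182 0.01460658 1.25567792] [[307.40164891 291.89920848]
 [307.63000294 293.15897965]
 [307.52730429 299.94479316]
 [307.73594225 293.74341988]]
```

View pics/c2.png

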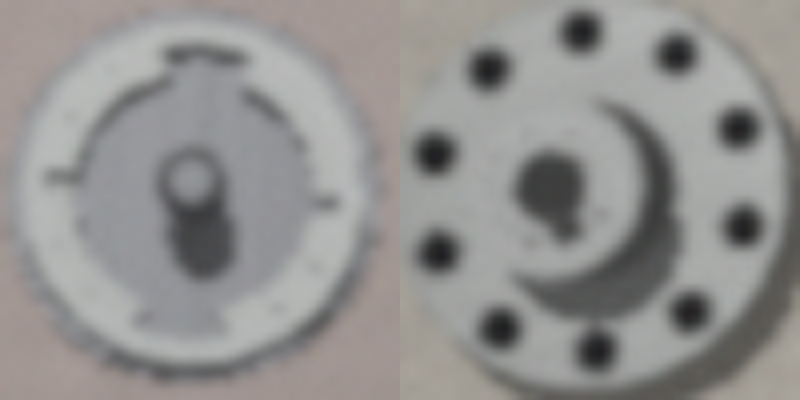

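View pics/s2.png

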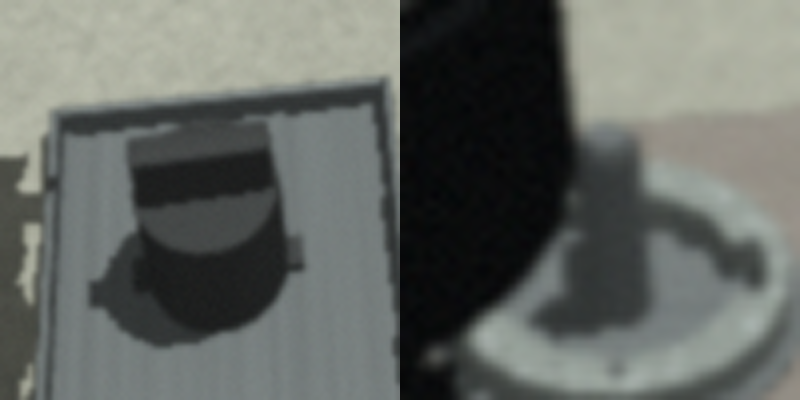

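The guard stands upright inside the tray, at (205,230) in the crop. The spindle is bare with its top at (190,180), but the key is lost in the spindle's shadow. The head's bore is at (550,187) with its keyway towards (565,230). I'll find the key by sweeping the head.

```bash
python3 - <<'E'
from h import *
c=imaging.read_camera("top"); g=cv2.cvtColor(c["img"],cv2.COLOR_RGB2GRAY)
H=np.array([(582,32),(676,53),(737,128),(742,227),(690,312),(596,352),(500,328),(438,250),(434,153),(488,68)])
px=np.c_[146+(H[:,0]-400)/8-.44,294+H[:,1]/8-.44]
W=cast(c,px,.03); print("disc",W.mean(0).round(4),"hole r",np.linalg.norm(W-W.mean(0),axis=1).round(4))
b=cast(c,[(146+150/8-.44,294+187/8-.44),(146+165/8-.44,294+232/8-.44)],.07); d=b[1]-b[0]
print("bore",b.round(4),np.degrees(np.arctan2(d[1],d[0]))%360,np.linalg.norm(d))
sp=cast(c,[(284+190/8-.44,270+180/8-.44)],.135); print("spindle top",sp)
C=cast(c,[(284+194/8-.44,270+190/8-.44)],.091); print("collar",C)
mv((.473,.305,.24),60)
E
```

```text
disc [0.4735 0.3078 0.03  ] hole r [0.0398 0.0402 0.0399 0.0399 0.0403 0.0405 0.0401 0.0399 0.0401 0.0403]
bore [[0.4732 0.3076 0.07  ]
 [0.4624 0.3034 0.07  ]] 201.0305423563248 0.011590802636776079
spindle top [[0.52069919 0.02916585 0.135     ]]
collar [[0.52115445 0.02873492 0.091     ]]
xyz [-0.0031  1.1408  0.012 ] turn [ 0.    -0.001  0.998]
```

>>> {"op": "step_arm", "data": {"series": [{"x": 0.0,"y": 1.0,"z": 0.0,"ax": 0.0,"ay": 0.0,"az": 0.998,"grip": -1.0},{"x": 0.0,"y": 1.0,"z": 0.0,"ax": 0.0,"ay": 0.0,"az": 0.998,"grip": -1.0},{"x": 0.0,"y": 1.0,"z": 0.0,"ax": 0.0,"ay": 0.0,"az": 0.998,"grip": -1.0},{"x": 0.0,"y": 1.0,"z": 0.0,"ax": 0.0,"ay": 0.0,"az": 0.998,"grip": -1.0},{"x": 0.0,"y": 1.0,"z": 0.0,"ax": 0.0,"ay": 0.0,"az": 0.998,"grip": -1.0},{"x": 0.0,"y": 1.0,"z": 0.0,"ax": 0.0,"ay": 0.0,"az": 0.998,"grip": -1.0},{"x": 0.0,"y": 1.0,"z": 0.0,"ax": 0.0,"ay": 0.0,"az": 0.998,"grip": -1.0},{"x": 0.0,"y": 1.0,"z": 0.0,"ax": 0.0,"ay": 0.0,"az": 0.998,"grip": -1.0},{"x": 0.0,"y": 1.0,"z": 0.0,"ax": 0.0,"ay": 0.0,"az": 0.998,"grip": -1.0},{"x": 0.0,"y": 1.0,"z": 0.0,"ax": 0.0,"ay": 0.0,"az": 0.998,"grip": -1.0},{"x": 0.0,"y": 1.0,"z": 0.0,"ax": 0.0,"ay": 0.0,"az": 0.998,"grip": -1.0},{"x": 0.0,"y": 1.0,"z": 0.0,"ax": 0.0,"ay": 0.0,"az": 0.998,"grip": -1.0}]}}

```text
time: 7.85
tool_pos: [0.4701, 0.2355, 0.2437]
tcp_rot: [-0.807, -3.032, 0.005]
wrist_force: [0.2, 0.0, -0.8]
width: 0.998
grip_force: 0.0
```

```bash
python3 - <<'E'
from h import *
st();mv((.4735,.3077,.1),60)
E
```

```text
t 7.85 p [0.4701 0.2355 0.2437] yaw 60.2 F [ 0.2  0.  -0.8] M [0.02 0.01 0.03] w 0.998 gf 0.0 q6 -0.63
xyz [0.0651 0.1297 0.287 ] turn [-0.007 -0.005  0.007]
```

>>> {"op": "step_arm", "data": {"series": [{"x": 0.03,"y": 0.06,"z": 0.03,"ax": 0.0,"ay": 0.0,"az": 0.0,"grip": -1.0},{"x": 0.065,"y": 0.13,"z": 0.06,"ax": 0.0,"ay": 0.0,"az": 0.0,"grip": -1.0},{"x": 0.065,"y": 0.13,"z": 0.15,"ax": 0.0,"ay": 0.0,"az": 0.0,"grip": -1.0},{"x": 0.065,"y": 0.13,"z": 0.24,"ax": 0.0,"ay": 0.0,"az": 0.0,"grip": -1.0},{"x": 0.065,"y": 0.13,"z": 0.28,"ax": 0.0,"ay": 0.0,"az": 0.0,"grip": -1.0},{"x": 0.065,"y": 0.13,"z": 0.28,"ax": 0.0,"ay": 0.0,"az": 0.0,"grip": -1.0}]}}

```text
time: 8.45
tool_pos: [0.4724, 0.3027, 0.1007]
tcp_rot: [-0.814, -3.026, 0.014]
wrist_force: [-0.6, 0.2, 0.0]
width: 1.0
grip_force: 0.0
```

```bash
python3 - <<'E'
from h import *
st();mv((.4735,.3077,.040),60)
E
```

```text
t 8.45 p [0.4724 0.3027 0.1007] yaw 59.89 F [-0.6  0.2  0. ] M [-0.06  0.   -0.  ] w 1.0 gf 0.0 q6 -0.52
xyz [0.0025 0.0111 0.1213] turn [-0.02  -0.01  -0.004]
```

>>> {"op": "step_arm", "data": {"force": 60, "series": [{"x": 0.002,"y": 0.008,"z": 0.06,"ax": 0.0,"ay": 0.0,"az": 0.0,"grip": -1.0},{"x": 0.002,"y": 0.008,"z": 0.12,"ax": 0.0,"ay": 0.0,"az": 0.0,"grip": -1.0},{"x": 0.002,"y": 0.008,"z": 0.12,"ax": 0.0,"ay": 0.0,"az": 0.0,"grip": -0.4},{"x": 0.002,"y": 0.008,"z": 0.12,"ax": 0.0,"ay": 0.0,"az": 0.0,"grip": -0.2},{"x": 0.002,"y": 0.008,"z": 0.12,"ax": 0.0,"ay": 0.0,"az": 0.0,"grip": 1.0},{"x": 0.002,"y": 0.008,"z": 0.12,"ax": 0.0,"ay": 0.0,"az": 0.0,"grip": 1.0},{"x": 0.002,"y": 0.008,"z": 0.12,"ax": 0.0,"ay": 0.0,"az": 0.0,"grip": 1.0}]}}

```text
time: 9.15
tool_pos: [0.4784, 0.311, 0.0489]
tcp_rot: [0.813, 3.032, 0.002]
wrist_force: [-2.7, -5.0, 6.4]
width: 0.5
grip_force: 60.2
```

```bash
python3 - <<'E'
from h import *
st()
E
```

```text
t 9.15 p [0.4784 0.311  0.0489] yaw 60.0 F [-2.7 -5.   6.4] M [-0.83  0.35  0.02] w 0.5 gf 60.2 q6 -0.51
```

>>> {"op": "step_arm", "data": {"series": [{"x": 0.0,"y": 0.0,"z": 0.0,"ax": 0.0,"ay": 0.0,"az": 0.0,"grip": 1.0},{"x": 0.0,"y": 0.0,"z": 0.0,"ax": 0.0,"ay": 0.0,"az": 0.0,"grip": 1.0}]}}

```text
time: 9.35
tool_pos: [0.4784, 0.311, 0.0489]
tcp_rot: [0.812, 3.032, 0.002]
wrist_force: [-2.3, -4.7, 7.6]
width: 0.503
grip_force: 60.2
```

```bash
python3 - <<'E'
from h import *
st()
s=imaging.read_camera("side")
u,v=proj(s,[.473,.307,.05])[0].astype(int)
cv2.imwrite("pics/s3.png",cv2.resize(s["img"][v-50:v+40,u-50:u+50],None,fx=6,fy=6,interpolation=2)[:,:,::-1])
E
```

```text
t 9.35 p [0.4784 0.311  0.0489] yaw 60.01 F [-2.3 -4.7  7.6] M [-0.71  0.34 -0.  ] w 0.503 gf 60.2 q6 -0.51
```

View pics/s3.png

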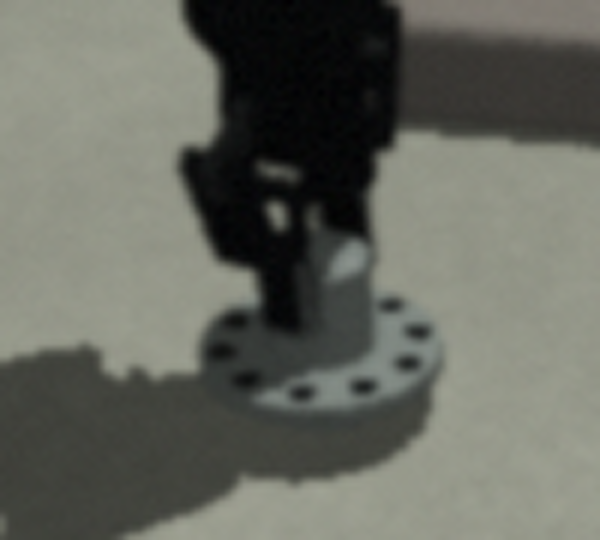

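The side view shows the fingers well down either side of the hub, at about (285,320), and the disc is level. I lift and carry it over the spindle.

```bash
python3 - <<'E'
from h import *
mv((.4784,.311,.21),60); mv((.5233,.0277,.21),72)
E
```

```text
xyz [-0.0007  0.0006 -0.3223] turn [0.003 0.004 0.   ]
xyz [-0.3617 -0.4453 -0.3223] turn [ 0.003  0.004 -0.4  ]
```

>>> {"op": "step_arm", "data": {"series": [{"x": 0.0,"y": 0.0,"z": -0.04,"ax": 0.0,"ay": 0.0,"az": 0.0,"grip": 1.0},{"x": 0.0,"y": 0.0,"z": -0.12,"ax": 0.0,"ay": 0.0,"az": 0.0,"grip": 1.0},{"x": -0.02,"y": -0.025,"z": -0.22,"ax": 0.0,"ay": 0.0,"az": 0.0,"grip": 1.0},{"x": -0.06,"y": -0.074,"z": -0.3,"ax": 0.0,"ay": 0.0,"az": -0.1,"grip": 1.0},{"x": -0.12,"y": -0.148,"z": -0.34,"ax": 0.0,"ay": 0.0,"az": -0.2,"grip": 1.0},{"x": -0.18,"y": -0.222,"z": -0.34,"ax": 0.0,"ay": 0.0,"az": -0.3,"grip": 1.0},{"x": -0.24,"y": -0.296,"z": -0.34,"ax": 0.0,"ay": 0.0,"az": -0.4,"grip": 1.0},{"x": -0.3,"y": -0.37,"z": -0.34,"ax": 0.0,"ay": 0.0,"az": -0.4,"grip": 1.0},{"x": -0.34,"y": -0.42,"z": -0.34,"ax": 0.0,"ay": 0.0,"az": -0.4,"grip": 1.0},{"x": -0.362,"y": -0.445,"z": -0.34,"ax": 0.0,"ay": 0.0,"az": -0.4,"grip": 1.0},{"x": -0.362,"y": -0.445,"z": -0.34,"ax": 0.0,"ay": 0.0,"az": -0.4,"grip": 1.0},{"x": -0.362,"y": -0.445,"z": -0.34,"ax": 0.0,"ay": 0.0,"az": -0.4,"grip": 1.0}]}}

```text
time: 10.6
tool_pos: [0.5225, 0.0278, 0.2166]
tcp_rot: [0.494, 3.102, 0.001]
wrist_force: [0.9, 0.0, -3.1]
width: 0.498
grip_force: 61.6
```

```bash
python3 - <<'E'
from h import *
st()
t=imaging.read_camera("top"); s=imaging.read_camera("side")
f=lambda c,p,h:cv2.resize(c["img"][p[1]-h:p[1]+h,p[0]-h:p[0]+h],(400,400),interpolation=2)
pt=proj(t,[.521,.029,.18])[0].astype(int); ps=proj(s,[.521,.029,.15])[0].astype(int); print(pt,ps)
cv2.imwrite("pics/c4.png",np.hstack([f(t,pt,50),f(s,ps,50)])[:,:,::-1])
E
```

```text
t 10.6 p [0.5225 0.0278 0.2166] yaw 71.91 F [ 0.9  0.  -3.1] M [ 0.05 -0.02 -0.05] w 0.498 gf 61.6 q6 -1.25
[307 290] [274 214]
```

View pics/c4.png

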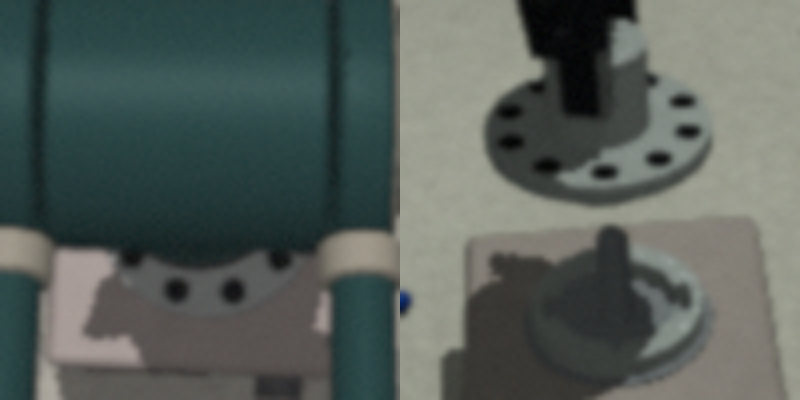

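The side crop shows the held disc level, with holes at (511,142), (547,165), (604,172), (658,158), (688,131) and (682,101). The spindle top is below it at (612,230). I fit the disc centre from the holes.

```bash
python3 - <<'E'
from h import *
from scipy.optimize import least_squares
s=imaging.read_camera("side"); o=np.array([224,164])
H=np.array([(511,111),(511,142),(547,165),(604,172),(658,158),(688,131),(682,101)],float); H[:,0]-=400
for z in (.1947,.1977,.2007):
    W=cast(s,o+H/4-.4,z)[:,:2]
    r=least_squares(lambda c:np.hypot(*(W-c[:2]).T)-.04,[.52,.03]); print(z,r.x.round(4),(r.fun*1e3).round(1), (np.degrees(np.arctan2(*(W-r.x).T[::-1]))%36).round(1))
print("spindle",cast(s,o+np.array([[212,230]])/4-.4,.134))
c=imaging.read_camera("top")
H=np.array([(582,32),(676,53),(737,128),(742,227),(690,312),(596,352),(500,328),(438,250),(434,153),(488,68)])
W=cast(c,np.c_[146+(H[:,0]-400)/8-.44,294+H[:,1]/8-.44],.03); W-=W.mean(0); print("initial hole phase",(np.degrees(np.arctan2(W[:,1],W[:,0]))%36).round(1))
E
```

```text
0.1947 [0.5218 0.0346] [-0.8  0.8 -0.7 -0.8  0.2  1.1 -1.7] [21.  17.7 15.7 17.  16.9 13.2  9.6]
0.1977 [0.5217 0.0309] [-1.1  0.6 -0.7 -0.8  0.2  1.  -2. ] [21.5 18.1 15.9 17.  16.6 12.8  9.2]
0.2007 [0.5216 0.0271] [-1.4  0.5 -0.8 -0.7  0.2  0.8 -2.3] [21.9 18.5 16.1 17.  16.4 12.5  8.7]
spindle [[0.5234512  0.02873993 0.134     ]]
initial hole phase [5.  5.5 5.5 5.2 5.7 5.4 5.5 4.7 5.3 5.4]
```

>>> {"op": "step_arm", "data": {"series": [{"x": -0.002,"y": 0.001,"z": 0.03,"ax": 0.0,"ay": 0.0,"az": 0.0,"grip": 1.0},{"x": -0.002,"y": 0.001,"z": 0.05,"ax": 0.0,"ay": 0.0,"az": 0.0,"grip": 1.0},{"x": -0.002,"y": 0.001,"z": 0.06,"ax": 0.0,"ay": 0.0,"az": 0.0,"grip": 1.0},{"x": -0.002,"y": 0.001,"z": 0.068,"ax": 0.0,"ay": 0.0,"az": 0.0,"grip": 1.0},{"x": -0.002,"y": 0.001,"z": 0.076,"ax": 0.0,"ay": 0.0,"az": 0.0,"grip": 1.0},{"x": -0.002,"y": 0.001,"z": 0.08,"ax": 0.0,"ay": 0.0,"az": 0.0,"grip": 1.0}]}}

```text
time: 11.4
tool_pos: [0.5259, 0.0292, 0.1784]
tcp_rot: [0.492, 3.098, 0.006]
wrist_force: [1.1, 4.1, 7.2]
width: 0.498
grip_force: 60.8
```

```bash
python3 - <<'E'
from h import *
st()
E
```

```text
t 11.4 p [0.5259 0.0292 0.1784] yaw 71.94 F [1.1 4.1 7.2] M [ 1.27 -0.19  0.  ] w 0.498 gf 60.8 q6 -1.25
```

>>> {"op": "step_arm", "data": {"series": [{"x": 0.001,"y": 0.003,"z": 0.0,"ax": 0.0,"ay": 0.0,"az": 0.0,"grip": 1.0},{"x": 0.001,"y": 0.003,"z": 0.006,"ax": 0.0,"ay": 0.0,"az": 0.0,"grip": 1.0},{"x": 0.001,"y": 0.003,"z": 0.012,"ax": 0.0,"ay": 0.0,"az": 0.0,"grip": 1.0}]}}

```text
time: 11.7
tool_pos: [0.5245, 0.0307, 0.1704]
tcp_rot: [0.492, 3.101, 0.004]
wrist_force: [2.4, 5.7, 1.1]
width: 0.498
grip_force: 60.0
```

```bash
python3 - <<'E'
from h import *
st()
E
```

```text
t 11.7 p [0.5245 0.0307 0.1704] yaw 71.97 F [2.4 5.7 1.1] M [ 1.24 -0.47 -0.02] w 0.498 gf 60.0 q6 -1.25
```

>>> {"op": "step_arm", "data": {"series": [{"x": 0.0,"y": 0.003,"z": 0.008,"ax": 0.0,"ay": 0.0,"az": 0.0,"grip": 1.0},{"x": 0.0,"y": 0.003,"z": 0.018,"ax": 0.0,"ay": 0.0,"az": 0.0,"grip": 1.0},{"x": 0.0,"y": 0.003,"z": 0.028,"ax": 0.0,"ay": 0.0,"az": 0.0,"grip": 1.0},{"x": 0.0,"y": 0.003,"z": 0.036,"ax": 0.0,"ay": 0.0,"az": 0.0,"grip": 1.0}]}}

```text
time: 12.1
tool_pos: [0.5241, 0.0311, 0.1516]
tcp_rot: [-0.492, -3.103, -0.0]
wrist_force: [1.5, 2.7, -1.1]
width: 0.503
grip_force: 60.3
```

```bash
python3 - <<'E'
from h import *
st()
E
```

```text
t 12.1 p [0.5241 0.0311 0.1516] yaw 71.98 F [ 1.5  2.7 -1.1] M [ 0.82 -0.4   0.04] w 0.503 gf 60.3 q6 -1.24
```

>>> {"op": "step_arm", "data": {"series": [{"x": 0.0,"y": 0.001,"z": 0.005,"ax": 0.0,"ay": 0.0,"az": 0.0,"grip": 1.0},{"x": 0.0,"y": 0.001,"z": 0.01,"ax": 0.0,"ay": 0.0,"az": 0.0,"grip": 1.0},{"x": 0.0,"y": 0.001,"z": 0.014,"ax": 0.0,"ay": 0.0,"az": 0.0,"grip": 1.0},{"x": 0.0,"y": 0.001,"z": 0.014,"ax": 0.0,"ay": 0.0,"az": 0.0,"grip": 1.0}]}}

```text
time: 12.5
tool_pos: [0.5245, 0.0311, 0.1454]
tcp_rot: [0.492, 3.103, -0.001]
wrist_force: [1.9, 1.4, -0.8]
width: 0.5
grip_force: 60.5
```

```bash
python3 - <<'E'
from h import *
st()
E
```

```text
t 12.5 p [0.5245 0.0311 0.1454] yaw 71.99 F [ 1.9  1.4 -0.8] M [ 0.39 -0.35 -0.03] w 0.5 gf 60.5 q6 -1.24
```

>>> {"op": "step_arm", "data": {"series": [{"x": 0.0,"y": 0.0,"z": 0.003,"ax": 0.0,"ay": 0.0,"az": 0.0,"grip": 1.0},{"x": 0.0,"y": 0.0,"z": 0.006,"ax": 0.0,"ay": 0.0,"az": 0.0,"grip": 1.0},{"x": 0.0,"y": 0.0,"z": 0.006,"ax": 0.0,"ay": 0.0,"az": 0.0,"grip": 1.0}]}}

```text
time: 12.8
tool_pos: [0.5258, 0.0308, 0.1447]
tcp_rot: [0.491, 3.099, -0.001]
wrist_force: [0.5, -0.6, 9.4]
width: 0.498
grip_force: 62.0
```

```bash
python3 - <<'E'
from h import *
st()
E
```

```text
t 12.8 p [0.5258 0.0308 0.1447] yaw 72.0 F [ 0.5 -0.6  9.4] M [0.06 0.11 0.01] w 0.498 gf 62.0 q6 -1.24
```

>>> {"op": "step_arm", "data": {"series": [{"x": 0.0,"y": 0.0,"z": 0.001,"ax": 0.0,"ay": 0.0,"az": 0.1,"grip": 1.0},{"x": 0.0,"y": 0.0,"z": 0.001,"ax": 0.0,"ay": 0.0,"az": 0.2,"grip": 1.0},{"x": 0.0,"y": 0.0,"z": 0.001,"ax": 0.0,"ay": 0.0,"az": 0.3,"grip": 1.0},{"x": 0.0,"y": 0.0,"z": 0.001,"ax": 0.0,"ay": 0.0,"az": 0.4,"grip": 1.0},{"x": 0.0,"y": 0.0,"z": 0.001,"ax": 0.0,"ay": 0.0,"az": 0.5,"grip": 1.0},{"x": 0.0,"y": 0.0,"z": 0.001,"ax": 0.0,"ay": 0.0,"az": 0.6,"grip": 1.0}]}}

```text
time: 13.4
tool_pos: [0.526, 0.0297, 0.1444]
tcp_rot: [0.971, 2.983, -0.003]
wrist_force: [0.0, -4.2, 8.6]
width: 0.503
grip_force: 62.5
```

```bash
python3 - <<'E'
from h import *
st()
E
```

```text
t 13.4 p [0.526  0.0297 0.1444] yaw 53.93 F [ 0.  -4.2  8.6] M [-0.64  0.1   0.11] w 0.503 gf 62.5 q6 -0.93
```

>>> {"op": "step_arm", "data": {"series": [{"x": -0.001,"y": -0.001,"z": 0.0,"ax": 0.0,"ay": 0.0,"az": 0.1,"grip": 1.0},{"x": -0.001,"y": -0.002,"z": 0.0,"ax": 0.0,"ay": 0.0,"az": 0.2,"grip": 1.0},{"x": -0.001,"y": -0.002,"z": 0.0,"ax": 0.0,"ay": 0.0,"az": 0.3,"grip": 1.0},{"x": -0.001,"y": -0.002,"z": 0.0,"ax": 0.0,"ay": 0.0,"az": 0.4,"grip": 1.0},{"x": -0.001,"y": -0.002,"z": 0.0,"ax": 0.0,"ay": 0.0,"az": 0.5,"grip": 1.0}]}}

```text
time: 13.9
tool_pos: [0.5258, 0.0287, 0.1442]
tcp_rot: [1.352, 2.83, -0.002]
wrist_force: [1.3, -4.1, 7.4]
width: 0.498
grip_force: 62.3
```

```bash
python3 - <<'E'
from h import *
st()
E
```

```text
t 13.9 p [0.5258 0.0287 0.1442] yaw 38.92 F [ 1.3 -4.1  7.4] M [-0.56 -0.06  0.14] w 0.498 gf 62.3 q6 -0.67
```

>>> {"op": "step_arm", "data": {"series": [{"x": -0.001,"y": 0.0,"z": 0.001,"ax": 0.0,"ay": 0.0,"az": 0.1,"grip": 1.0},{"x": -0.002,"y": -0.001,"z": 0.001,"ax": 0.0,"ay": 0.0,"az": 0.2,"grip": 1.0},{"x": -0.002,"y": -0.001,"z": 0.001,"ax": 0.0,"ay": 0.0,"az": 0.3,"grip": 1.0},{"x": -0.002,"y": -0.001,"z": 0.001,"ax": 0.0,"ay": 0.0,"az": 0.4,"grip": 1.0},{"x": -0.002,"y": -0.001,"z": 0.001,"ax": 0.0,"ay": 0.0,"az": 0.5,"grip": 1.0}]}}

```text
time: 14.4
tool_pos: [0.5254, 0.028, 0.1426]
tcp_rot: [1.712, 2.63, -0.001]
wrist_force: [1.9, -1.8, 2.3]
width: 0.497
grip_force: 60.7
```

```bash
python3 - <<'E'
from h import *
st()
E
```

```text
t 14.4 p [0.5254 0.028  0.1426] yaw 23.88 F [ 1.9 -1.8  2.3] M [-0.23 -0.48  0.04] w 0.497 gf 60.7 q6 -0.41
```

It has dropped by about 1.6 mm and the vertical load has eased, so it may be over the key. I press down here.

>>> {"op": "step_arm", "data": {"series": [{"x": 0.0,"y": 0.0,"z": 0.004,"ax": 0.0,"ay": 0.0,"az": 0.0,"grip": 1.0},{"x": 0.0,"y": 0.0,"z": 0.008,"ax": 0.0,"ay": 0.0,"az": 0.0,"grip": 1.0},{"x": 0.0,"y": 0.0,"z": 0.008,"ax": 0.0,"ay": 0.0,"az": 0.0,"grip": 1.0}]}}

```text
time: 14.7
tool_pos: [0.5255, 0.0278, 0.1395]
tcp_rot: [1.708, 2.633, -0.001]
wrist_force: [-1.5, -2.8, 9.1]
width: 0.5
grip_force: 61.3
```

```bash
python3 - <<'E'
from h import *
st()
E
```

```text
t 14.7 p [0.5255 0.0278 0.1395] yaw 24.05 F [-1.5 -2.8  9.1] M [-0.38 -0.02 -0.01] w 0.5 gf 61.3 q6 -0.41
```

>>> {"op": "step_arm", "data": {"series": [{"x": -0.001,"y": -0.001,"z": 0.006,"ax": 0.0,"ay": 0.0,"az": 0.0,"grip": 1.0},{"x": -0.001,"y": -0.001,"z": 0.012,"ax": 0.0,"ay": 0.0,"az": 0.0,"grip": 1.0},{"x": -0.001,"y": -0.001,"z": 0.018,"ax": 0.0,"ay": 0.0,"az": 0.0,"grip": 1.0},{"x": -0.001,"y": -0.001,"z": 0.022,"ax": 0.0,"ay": 0.0,"az": 0.0,"grip": 1.0}]}}

```text
time: 15.1
tool_pos: [0.5257, 0.0269, 0.131]
tcp_rot: [1.707, 2.632, -0.001]
wrist_force: [-8.4, -4.6, 24.9]
width: 0.498
grip_force: 61.8
```

```bash
python3 - <<'E'
from h import *
st()
E
```

```text
t 15.1 p [0.5257 0.0269 0.131 ] yaw 24.05 F [-8.4 -4.6 24.9] M [-0.53  1.11 -0.13] w 0.498 gf 61.8 q6 -0.41
```

>>> {"op": "step_arm", "data": {"series": [{"x": 0.0,"y": -0.004,"z": -0.002,"ax": 0.0,"ay": 0.0,"az": 0.03,"grip": 1.0},{"x": 0.0,"y": -0.004,"z": 0.002,"ax": 0.0,"ay": 0.0,"az": 0.03,"grip": 1.0},{"x": 0.0,"y": -0.004,"z": 0.004,"ax": 0.0,"ay": 0.0,"az": 0.03,"grip": 1.0}]}}

```text
time: 15.4
tool_pos: [0.5253, 0.0268, 0.1287]
tcp_rot: [1.727, 2.616, 0.004]
wrist_force: [-3.5, -2.0, 22.1]
width: 0.503
grip_force: 61.1
```

```bash
python3 - <<'E'
from h import *
st()
E
```

```text
t 15.4 p [0.5253 0.0268 0.1287] yaw 23.13 F [-3.5 -2.  22.1] M [-0.03  0.23 -0.03] w 0.503 gf 61.1 q6 -0.4
```

>>> {"op": "step_arm", "data": {"series": [{"x": 0.0,"y": -0.002,"z": 0.0,"ax": 0.0,"ay": 0.0,"az": 0.0,"grip": 1.0},{"x": 0.0,"y": -0.002,"z": 0.003,"ax": 0.0,"ay": 0.0,"az": 0.0,"grip": 1.0},{"x": 0.0,"y": -0.002,"z": 0.003,"ax": 0.0,"ay": 0.0,"az": 0.0,"grip": 1.0}]}}

```text
time: 15.7
tool_pos: [0.5253, 0.0267, 0.1286]
tcp_rot: [1.727, 2.615, 0.006]
wrist_force: [-3.4, -0.6, 22.6]
width: 0.501
grip_force: 61.1
```

```bash
python3 - <<'E'
from h import *
st()
E
```

```text
t 15.7 p [0.5253 0.0267 0.1286] yaw 23.13 F [-3.4 -0.6 22.6] M [ 0.12  0.2  -0.1 ] w 0.501 gf 61.1 q6 -0.4
```

>>> {"op": "step_arm", "data": {"series": [{"x": 0.0,"y": 0.0,"z": -0.002,"ax": 0.0,"ay": 0.0,"az": 0.0,"grip": 0.0},{"x": 0.0,"y": 0.0,"z": -0.002,"ax": 0.0,"ay": 0.0,"az": 0.0,"grip": -0.5},{"x": 0.0,"y": 0.0,"z": -0.002,"ax": 0.0,"ay": 0.0,"az": 0.0,"grip": -0.9},{"x": 0.0,"y": 0.0,"z": -0.002,"ax": 0.0,"ay": 0.0,"az": 0.0,"grip": -0.9},{"x": 0.0,"y": 0.0,"z": -0.08,"ax": 0.0,"ay": 0.0,"az": 0.0,"grip": -0.9},{"x": 0.0,"y": 0.0,"z": -0.17,"ax": 0.0,"ay": 0.0,"az": 0.0,"grip": -0.9},{"x": 0.0,"y": 0.0,"z": -0.26,"ax": 0.0,"ay": 0.0,"az": 0.0,"grip": -0.9},{"x": 0.0,"y": 0.0,"z": -0.26,"ax": 0.0,"ay": 0.0,"az": 0.0,"grip": -0.9}]}}

```text
time: 16.5
tool_pos: [0.5253, 0.0273, 0.2599]
tcp_rot: [1.726, 2.613, 0.01]
wrist_force: [0.6, -0.2, -0.0]
width: 0.949
grip_force: 0.0
```

```bash
python3 - <<'E'
from h import *
st()
s=imaging.read_camera("side"); p=proj(s,[.521,.029,.12])[0].astype(int); print(p)
cv2.imwrite("pics/s5.png",cv2.resize(s["img"][p[1]-40:p[1]+40,p[0]-50:p[0]+50],None,fx=8,fy=8,interpolation=2)[:600,:,::-1])
# expected left/right disc ellipse and bottom rows if seated (disc top z=.11, bottom .10) or raised 18
for h in (0,.005,.018):
    a=np.linspace(0,2*np.pi,200); C=np.c_[.521+.05*np.cos(a),.029+.05*np.sin(a),0*a]
    e=proj(s,C+[0,0,.1+h]); f=proj(s,C/1+[0,0,.11+h]); g=proj(s,[.521,.029,.15+h])[0]
    q=lambda e:np.round((e-p+[50,40])*8)
    print(h,"disc bottom-most",q(e[e[:,1].argmax()]),"top-most",q(f[f[:,1].argmin()]),"hub top centre",q(g))
E
```

```text
t 16.5 p [0.5253 0.0273 0.2599] yaw 23.11 F [ 0.6 -0.2 -0. ] M [-0.   -0.05 -0.03] w 0.949 gf 0.0 q6 -0.4
[275 226]
0 disc bottom-most [393. 537.] top-most [422. 224.] hub top centre [398. 228.]
0.005 disc bottom-most [392. 522.] top-most [421. 208.] hub top centre [396. 211.]
0.018 disc bottom-most [388. 480.] top-most [418. 166.] hub top centre [392. 166.]
```

View pics/s5.png

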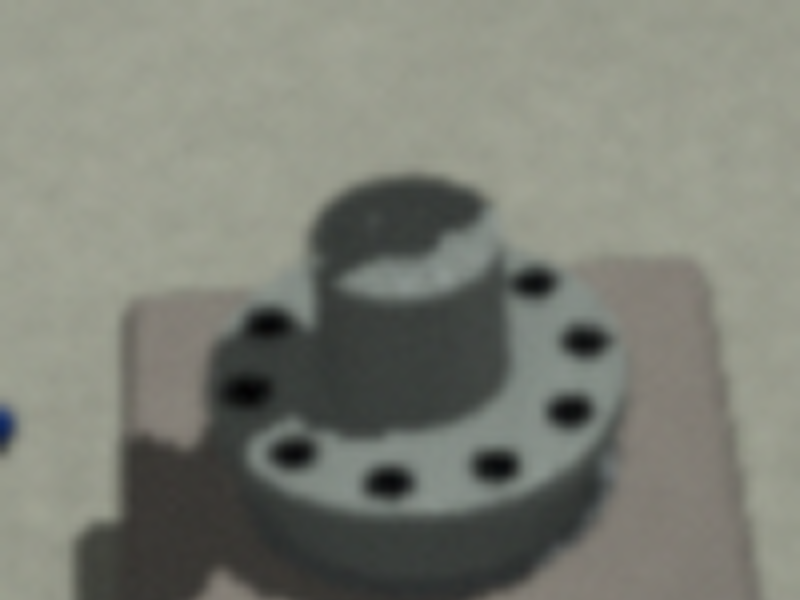

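The head has dropped home. The hub top's centre is at about (405,238), where I predicted 228 if seated and 166 if still on the key. It looks level, and the gripper is well clear. I hand in the job.

```bash
python3 -c "
from workcell import bot
print(bot.finish_job())"
```

```text
the job is handed in; nothing more can be done
None
```

I handed the job in at about 16.6 s of the 72 s: the guard stands upright in the tray and the tube head is keyed and fully down on the spindle, released, as judged from the pictures and arm readings, but the system returned no verdict.

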